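# Crank a clamp box until it goes slack and take out the mandrel

### The job

The green clamp box is holding a steel mandrel by its foot. Turn the crank clockwise (seen from above) against its drag until it suddenly goes slack, and stop there, because if it is cranked well over half a turn further the box locks the mandrel again. Then lift the mandrel straight out and leave it standing upright on the floor of the blue tray; never tug hard at the mandrel while it is locked, and leave the other things on the bench where they are.

Things in the scene. Friction and masses are not known exactly. Their poses are not given: they have to be found in the camera images.
- clamp_box: fixed green steel box 214x124 mm, top face 68 mm above the bench, on a dark base flange 240x140x12 mm. Origin: centre of its underside; x runs along its length from the crank end (-x) to the mandrel end (+x), z up.
- crank_axis (a point): point on the crank's vertical axis, 68 mm from the box's centre towards -x, 108 mm above the bench (knob's mid-height). After up to 0.15 turn of free play at the start the knob takes about 10 N along its path, once slack about 1 N. The drag ends after 1.1 to 2.8 turns, unseen and different each time. Backwards the crank meets a fixed stop within 1.6 turns of the start.
- knob_mid (a point): middle of the crank's upright red knob: 22 mm diameter, 40 mm tall (88 to 128 mm above the bench), 45 mm from the crank axis, turning freely on its pin, so it can be held and led round in a level circle without turning the hand. The steel crank arm below it lies 76 to 84 mm above the bench.
- mandrel_mid (a point): point on the axis of the upright steel mandrel, half-way up. The mandrel is 100 mm tall, 0.2 to 0.4 kg: a round post 18 mm in diameter on a round foot 36 mm in diameter and 8 mm thick. It stands 12 mm above the bench in the box's socket, its top 44 mm standing out of the box.
- tray_floor (a point): centre of the floor of the fixed blue open tray, 4 mm above the bench. The tray measures 130x120 mm outside, walls 4 mm thick and 30 mm high; its axes are those of the tray, x along the 130 mm side, z up.
- flux_tin: loose green and white round tin, 58 mm diameter, 28 mm tall, a bystander; origin at the centre of its underside
- paint_marker: loose white and yellow marker pen 134 mm long lying on the bench, a bystander; origin under its centre
- tape_roll: loose cream roll of tape 95 mm diameter, 25 mm tall, a bystander; origin at the centre of its underside
- socket (a point): centre of the 45 mm round hole in the box's top face through which the mandrel stands, 52 mm from the box's centre towards +x. The mandrel's foot is locked down inside while the crank drags, free to be lifted from the moment it goes slack and over the next 0.5 turn; from about 0.9 turn on it is locked again; turning back frees it again. Tugging at the locked mandrel with over 30 N counts as a fault.
There are look-alikes about, which are no part of the job. Of the things shaped like the part that bears mandrel_mid, the bare steel one is meant.

How it is judged:
On the way:
1. the mandrel is lifted out of the box, its foot above the box's top (height (world z) of mandrel_mid above 0.12 m), for 0.1 s.
At the end, for the whole second after the job is handed in: the mandrel stands upright (within 0.1 rad) and at rest with its foot on the floor of the blue tray, inside its walls (x of mandrel_mid in the frame of tray_floor between -0.047 and 0.047 m and y of mandrel_mid in the frame of tray_floor between -0.042 and 0.042 m and z of mandrel_mid in the frame of tray_floor between 0.045 and 0.054 m and angle between mandrel_mid's own z axis and vertical below 0.1 rad and linear speed of mandrel below 0.02 m/s); the robot touches nothing.
It fails at once if the mandrel is pulled or pushed against the box with over 30 N (tugged while locked) (contact force between mandrel and clamp_box above 30 N).
It fails at once if a bystander is pushed more than 30 mm (distance of any of flux_tin, paint_marker, tape_roll from where it was at the start of the episode above 0.03 m).
It also fails if it takes over 72 s, if anything falls off the work surface, if the arm or the gripper's body presses on something with over 40 N, if the wrist force passes 120 N, or if a joint passes its speed limit or range.

### The arm

A 6-joint arm with a two-finger parallel gripper is mounted at the origin on a cart in front of the work surface, level with it; the furniture and walls round the work are solid. World frame = base frame: x ahead of the robot, y to its left, z up, the work surface at z = 0. Lengths are in m, angles in rad, forces in N, time in s.
With the tool pointing down it reaches from about 0.35 to 0.95 m from the base axis. Payload 17.4 kg.
Tool frame: the origin (TCP) lies at the very end of the fingers, on their centre line; the grasp point (between the pads) lies manip.grip_point_offset behind it (manip.grip_point_offset is the distance from the TCP to the grasp point, in m); z points along the fingers, y is the line along which they close (so a half turn about z gives the same grasp; the last joint's range is limited). The gripper opens to 93 mm and grips with 3 to 60 N. Pads are 15 mm wide; open, the fingers measure 128 mm over their backs; the gripper's body (75 mm by 188 mm) begins 65 mm behind the grasp point.
Start: joints at [-1.236, 0.116, 1.442, -0, 1.584, -0.038], TCP at [0.246, -0.629, 0.219] pointing down, gripper open.
Joint ranges: [-2.83, 2.83], [-0.83, 2.19], [0.07, 2.5], [-1.14, 4.28], [0.01, 3], [-2.97, 2.97]. Speed limits (rad/s): [1.89, 1.89, 2.22, 3.14, 3.14, 3.14].

### API

Orientations are given as a unit quaternion [x, y, z, w].
In Python, from rig import manip, imaging gives the robot as it stands. Calls block until the motion is done:
- manip.goto(position, orientation): joint-space move of the TCP to a pose.
- manip.move_straight(position, rate=0.15, attitude=None, stop_force=None): straight line of the TCP; attitude=None keeps the orientation; rate is the mean speed in m/s. With stop_force (N) it stops when the force on the tool has changed by that much, and returns True; else False.
- manip.set_joints(angles): joint-space move.
- manip.grip(opening): finger opening in m; the grip force is fixed at half the most; returns when the fingers have stopped.
- manip.sleep(seconds).
- manip.inverse_kinematics(position, orientation): joint angles nearest the present ones, or None.
- manip.sense(): the state.
- imaging.camera(name): name is "scene" or "top" or "wrist"; returns the picture (480x640x3 uint8, red, green, blue); there is no depth.
- imaging.calibration(name): a dict with "mtx" (3x3 intrinsics, pixels), "position" and "rotation" of the camera in the world; the wrist camera has in their place "tool_from_camera" (4x4, takes a point from camera to tool coordinates, whose origin is the TCP and whose axes are the flange's). Camera axes: x right, y down, z forward; pixel columns grow to the right and rows downward; lengths in m; the calibration is good to about 2 mm. The wrist camera is an equidistant fisheye: a pixel r from the principal point sees the ray r / f radians off the axis. A picture is of the moment at which its call begins: read the wrist's pose just before it. calibration takes no time and is no camera call.
A pose or a line that the arm cannot do raises manip.IKError and nothing moves.
- manip.hand_in(): hands the job in; it is judged then, once.
The state is a dict: "time_s": time; "joint_pos": joint angles; "joint_vel": joint speeds; "effort": joint torques, N m; "position": TCP position; "ee_rot": TCP orientation; "force": force on the tool from outside, world axes, zero at the start; "wrist_torque": the same for the moment, N m; "gripper_width": finger opening in m; "finger_force": force on a finger pad.
Only numpy, scipy, OpenCV 4.12 (cv2) and the standard library are available. Lean on these libraries where they do the work, as an engineer would, in place of code of your own. Each camera call takes 0.05 s, during which the arm holds its last target. There are 200 camera calls.

## Working session

There is one attempt and no reset: what is moved stays moved. The work goes in short steps, each a Python script; the robot and the scene stay as the last script left them, time stands still between calls to the robot, and variables do not carry over. Pictures are saved under pics/ and viewed, at most 10 in all, crops included, and the job is handed in when it is done.

```bash
ls; mkdir -p pics; python3 - <<'E'
from rig import manip, imaging
import cv2, numpy as np
for n in ("top","scene"):
    im=imaging.camera(n); cv2.imwrite(f"pics/{n}0.png",im[:,:,::-1]); c=imaging.calibration(n)
    print(n,np.round(c["mtx"],1).tolist(),np.round(c["position"],3),np.round(c["rotation"],3).tolist())
s=manip.sense(); print(s, manip.grip_point_offset)
print(imaging.calibration("wrist"))
E
```

```text
pics
top [[622.0, 0.0, 314.1], [0.0, 622.0, 232.3], [0.0, 0.0, 1.0]] [0.45  0.026 1.435] [-0.7, 0.711, -0.046, 0.039]
scene [[588.3, 0.0, 320.4], [0.0, 588.3, 238.6], [0.0, 0.0, 1.0]] [-0.326  0.483  0.822] [-0.465, 0.754, -0.396, 0.242]
{'time_s': 0.1, 'joint_pos': array([-1.23581491e+00,  1.16420033e-01,  1.44217169e+00, -9.62454974e-06,
        1.58399952e+00, -3.77761039e-02]), 'joint_vel': array([-0.00029313,  0.00186226, -0.00034844, -0.00062336, -0.00097658,
       -0.00029338]), 'effort': array([ 2.82115740e-03, -7.22892737e+01, -6.23864722e+01,  7.82278762e-02,
        2.27500114e-02, -7.62421473e-05]), 'position': array([ 0.24577115, -0.62847818,  0.21800776]), 'ee_rot': array([ 9.82681587e-01,  1.85301507e-01, -7.86827552e-05, -4.93080567e-04]), 'force': array([-0.46841738,  0.04231482, -0.29035053]), 'wrist_torque': array([ 0.0195459 ,  0.03293563, -0.01553975]), 'finger_force': 0.0, 'gripper_width': 0.09287600030233994} 0.0188
{'mtx': array([[371.64829954,   0.        , 316.92764805],
       [  0.        , 371.64829954, 236.08036853],
       [  0.        ,   0.        ,   1.        ]]), 'tool_from_camera': array([[ 4.74745696e-04, -9.56911867e-01, -2.90378120e-01,
         8.04227753e-02],
       [ 9.99998469e-01, -3.48288227e-05,  1.74969479e-03,
         8.31798254e-04],
       [-1.68441723e-03, -2.90378506e-01,  9.56910386e-01,
        -1.65533110e-01],
       [ 0.00000000e+00,  0.00000000e+00,  0.00000000e+00,
         1.00000000e+00]])}
```

View pics/top0.png

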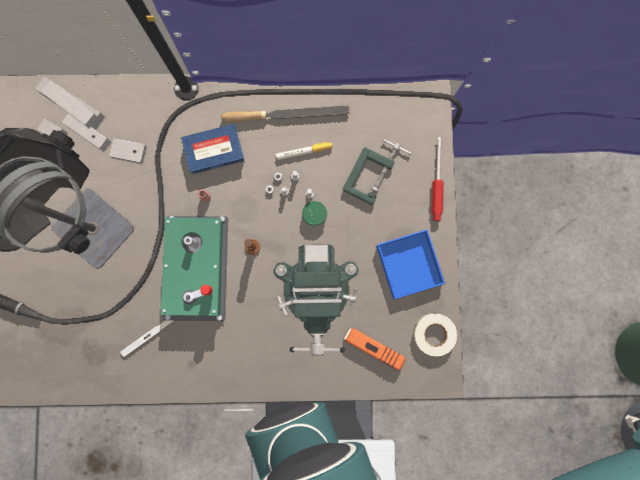

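View pics/scene0.png

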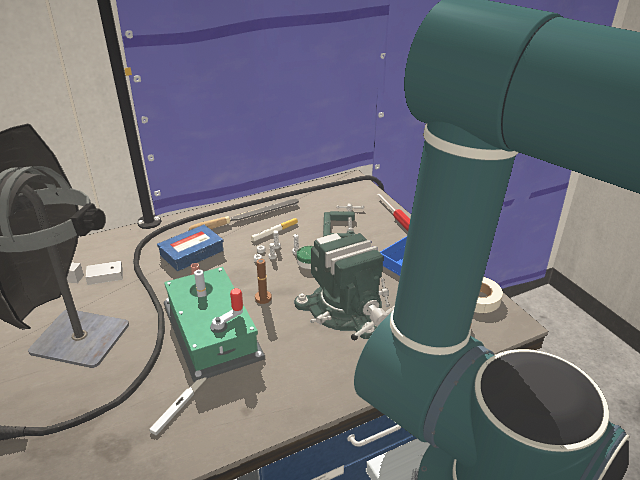

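```bash
cat > h.py <<'E'
from rig import manip, imaging
import cv2, numpy as np
from scipy.spatial.transform import Rotation as R
def ray(name,uv,pose=None):
    c=imaging.calibration(name); K=np.array(c["mtx"]); x=(uv[0]-K[0,2])/K[0,0]; y=(uv[1]-K[1,2])/K[1,1]
    if name!="wrist": 
        q=np.array(c["rotation"]); M=R.from_quat(q).as_matrix() if q.size==4 else q
        return np.array(c["position"]),M@np.array([x,y,1.])
    r=np.hypot(x,y); d=np.array([x/r*np.sin(r),y/r*np.sin(r),np.cos(r)]) if r>1e-9 else np.array([0,0,1.])
    T=np.array(c["tool_from_camera"]); M=R.from_quat(pose["ee_rot"]).as_matrix()
    return np.array(pose["position"])+M@T[:3,3], M@T[:3,:3]@d
def onplane(name,uv,z,pose=None):
    o,d=ray(name,uv,pose); return o+d*(z-o[2])/d[2]
def px(pose,P):   # world point -> wrist pixel
    c=imaging.calibration("wrist"); K=c["mtx"]; T=np.array(c["tool_from_camera"])
    p=R.from_quat(pose["ee_rot"]).as_matrix().T@(np.array(P)-pose["position"]); p=T[:3,:3].T@(p-T[:3,3])
    t=np.arctan2(np.hypot(p[0],p[1]),p[2]); n=p[:2]/np.hypot(p[0],p[1])
    return K[:2,2]+K[0,0]*t*n
def mask(im,lo,hi): return cv2.inRange(cv2.cvtColor(im,cv2.COLOR_RGB2HSV),np.array(lo),np.array(hi))
def blobs(m,amin=20):
    n,l,s,c=cv2.connectedComponentsWithStats(m); return [(s[i,4],s[i,:4].tolist(),c[i].round(1).tolist()) for i in range(1,n) if s[i,4]>=amin], l
def down(yaw): # tool z down; tool y axis at angle yaw in world
    y=np.array([np.cos(yaw),np.sin(yaw),0]); z=np.array([0,0,-1.]); x=np.cross(y,z)
    return R.from_matrix(np.c_[x,y,z]).as_quat()
E
python3 - <<'E'
from h import *
im=cv2.imread("pics/top0.png")[:,:,::-1].copy()
g=mask(im,(65,120,60),(85,255,255)); print("green",[b for b in blobs(g,200)[0]])
b=mask(im,(105,170,90),(118,255,255)); print("blue",blobs(b,300)[0])
r=mask(im,(0,180,120),(6,255,255))|mask(im,(174,180,120),(180,255,255)); print("red",blobs(r,15)[0])
for nm,m,z in(("g",g,.068),("b",b,.03)):
    m=m.copy()
    if nm=="b": m[:,:360]=0; m[:220]=0; m[310:]=0; m[:,460:]=0
    else: m[:,240:]=0
    c=max(cv2.findContours(m,0,2)[0],key=cv2.contourArea); rc=cv2.minAreaRect(c); bx=cv2.boxPoints(rc); print(nm,rc,bx.tolist())
    P=np.array([onplane("top",p,z) for p in bx]); print(P.round(3).tolist(),P.mean(0).round(4),[np.linalg.norm(P[i]-P[i-1]).round(3) for i in range(4)])
for n,uv,z in(("knob",(206,290),.128),("mandrel",(190,240),.112),("axis",(189,296),.086)): print(n,onplane("top",uv,z).round(3))
cr=im[180:330,150:350]; cv2.imwrite("pics/crop0.png",cv2.resize(cr,None,fx=4,fy=4,interpolation=2)[:,:,::-1])
E
```

```text
green []
blue [(np.int32(1463), [378, 245, 57, 53], [407.6, 270.2])]
red [(np.int32(16), [207, 286, 5, 8], [209.2, 289.4])]Traceback (most recent call last):
  File "<stdin>", line 10, in <module>
ValueError: max() iterable argument is empty
```

```bash
python3 - <<'E'
from h import *
im=cv2.imread("pics/top0.png")[:,:,::-1].copy()
hsv=cv2.cvtColor(im,cv2.COLOR_RGB2HSV); print([hsv[v,u].tolist() for u,v in((206,290),(175,270),(210,260),(224,260),(410,265),(384,270),(207,286))])
g=mask(im,(60,90,85),(90,255,255)); r=mask(im,(0,150,100),(8,255,255))|mask(im,(172,150,100),(180,255,255)); b=mask(im,(100,150,60),(122,255,255))
r[:,240:]=0; print("red",blobs(r,8)[0])
for nm,m,z in(("g",g,.068),("b",b,.03)):
    m=m.copy()
    if nm=="b": m[:,:360]=0; m[:220]=0; m[310:]=0; m[:,460:]=0
    else: m[:,240:]=0
    c=max(cv2.findContours(m,0,2)[0],key=cv2.contourArea); rc=cv2.minAreaRect(c); bx=cv2.boxPoints(rc); print(nm,bx.tolist())
    P=np.array([onplane("top",p,z) for p in bx]); print(P.round(3).tolist(),P.mean(0).round(4),[np.linalg.norm(P[i]-P[i-1]).round(3) for i in range(4)])
for n,uv,z in(("knob",(206,290),.128),("mandrel",(190,240),.112),("axis",(189,296),.086)): print(n,onplane("top",uv,z).round(3))
cr=im[180:330,150:350]; cv2.imwrite("pics/crop0.png",cv2.resize(cr,None,fx=4,fy=4,interpolation=2)[:,:,::-1])
E
```

```text
[[1, 175, 238], [76, 90, 153], [76, 92, 155], [120, 7, 109], [110, 169, 226], [111, 110, 104], [1, 172, 244]]
red [(np.int32(69), [196, 136, 32, 8], [216.7, 139.4]), (np.int32(8), [193, 144, 3, 5], [194.0, 146.1]), (np.int32(91), [201, 285, 11, 10], [205.8, 289.6])]
g [[176.00003051757812, 270.0000305175781], [213.00003051757812, 233.00003051757812], [231.00003051757812, 251.00003051757812], [194.00003051757812, 288.0000305175781]]
[[0.536, 0.317, 0.068], [0.617, 0.236, 0.068], [0.576, 0.196, 0.068], [0.497, 0.277, 0.068]] [0.5566 0.2568 0.068 ] [np.float64(0.056), np.float64(0.114), np.float64(0.057), np.float64(0.114)]
b [[376.13885498046875, 244.86495971679688], [426.41278076171875, 228.86868286132812], [443.72235107421875, 283.2701721191406], [393.44842529296875, 299.2664489746094]]
[[0.589, -0.128, 0.03], [0.624, -0.244, 0.03], [0.499, -0.278, 0.03], [0.465, -0.164, 0.03]] [ 0.5443 -0.2034  0.03  ] [np.float64(0.128), np.float64(0.121), np.float64(0.129), np.float64(0.12)]
knob [0.49  0.241 0.128]
mandrel [0.597 0.278 0.112]
axis [0.479 0.285 0.086]
```

View pics/crop0.png

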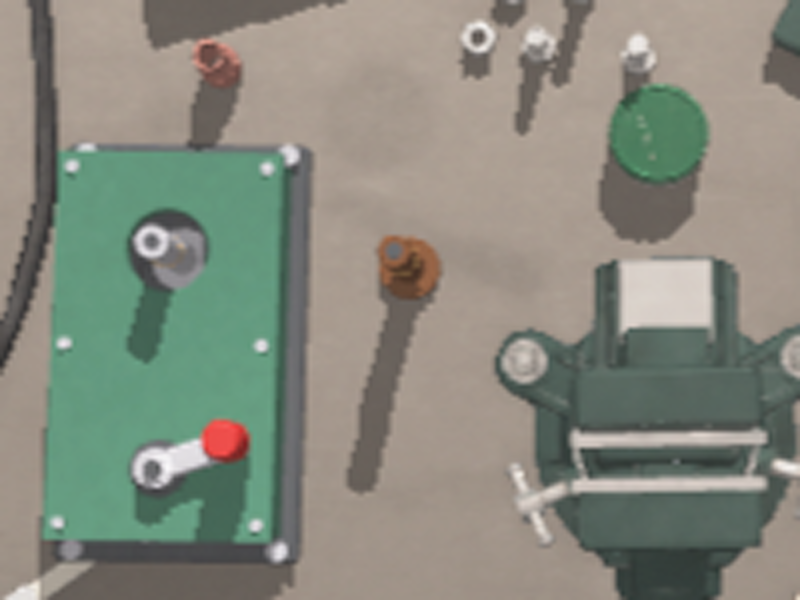

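The steel part, seen at (188,240) in the box's socket, is the mandrel. The look-alikes are the brown one standing on the bench at about (250,246) and the copper one at (204,195). Knob is at (206,290), crank axis at (188,297), and the tray centre is near (0.544,-0.203). The 0.121 x 0.128 m fit for the tray matches. Next I'll go above the crank and look from close up.

```bash
python3 - <<'E'
from h import *
bx=np.array([onplane("top",p,.068) for p in((165,217.5),(221.7,218.2),(218.7,315.7),(160.7,315))]); c=bx.mean(0)
ex=(bx[0]+bx[1]-bx[2]-bx[3]); ex/=np.linalg.norm(ex); print("box",c.round(4),"yaw",np.degrees(np.arctan2(ex[1],ex[0])), np.linalg.norm(bx[0]-bx[1]),np.linalg.norm(bx[1]-bx[2]))
print("axis",(c-.068*ex).round(4),"socket",(c+.052*ex).round(4),"mandtop",onplane("top",(188,240.2),.112).round(4),"knob",onplane("top",(206.2,290),.128).round(4))
s=manip.sense(); p=s["position"].copy(); p[2]=.36
manip.move_straight(p,rate=.3)
manip.goto([.52,.27,.30],down(.5))
s=manip.sense(); im=imaging.camera("wrist"); cv2.imwrite("pics/w1.png",im[:,:,::-1]); np.savez("w1.npz",**{k:s[k] for k in("position","ee_rot")})
print(s["position"],s["joint_pos"].round(2),s["time_s"],s["force"])
for P in (c-.068*ex)+[0,0,.016],onplane("top",(188,240.2),.112),onplane("top",(206.2,290),.128): print(px(s,P).round(1))
E
```

```text
box [0.5444 0.283  0.068 ] yaw -1.7215452317529991 0.1255200410246058 0.21427839148435435
axis [0.4765 0.2851 0.068 ] socket [0.5964 0.2815 0.068 ] mandtop [0.597  0.2827 0.112 ] knob [0.4899 0.2408 0.128 ]
[0.52027749 0.26955959 0.30000722] [ 0.43 -0.09  1.52 -0.    1.71 -0.06] 4.0167 [ 0.19723768  0.50963276 -1.08050428]
[287.8 170.6]
[391.1 234. ]
[275. 224.]
```

View pics/w1.png

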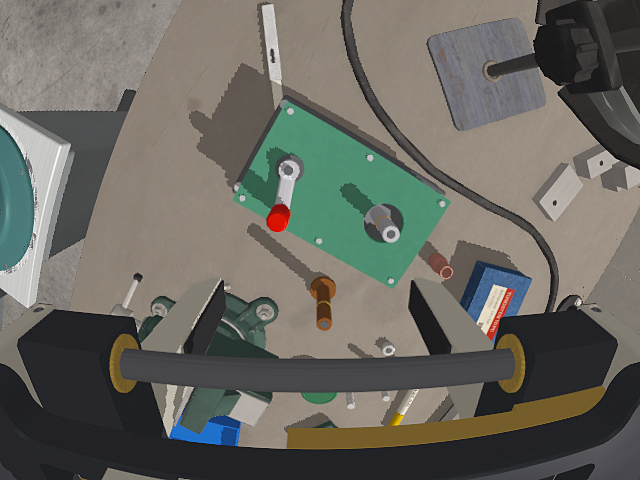

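The close view confirms the top-camera estimates. The hub is at (290,169), the mandrel top at (391,234), and the knob top at about (277,222), all within 2 px of prediction. I'll grip the knob and make the first part-turn with force logging, which is safe because the drag lasts at least 1.1 turns.

```bash
cat > crank.py <<'E'
from h import *
import json
def run(C,r,th,nmax,detect,f0,z,N=24,rate=.1,k=5e-5,dr=0.):
    log=[];turn=0;low=0;seen=0
    for i in range(nmax):
        th-=2*np.pi/N; e=np.array([np.cos(th),np.sin(th)]); t=np.array([e[1],-e[0]])
        manip.move_straight([*(C+(r+dr)*e),z],rate=rate); s=manip.sense(); F=(s["force"]-f0)
        fr,ft=F[:2]@e,F[:2]@t; dr=float(np.clip(dr+k*fr,-.004,.004)); turn+=1/N
        log.append((round(turn,2),round(ft,1),round(fr,1),round(F[2],1),round(dr*1e3,1),round(s["finger_force"],1)))
        if np.linalg.norm(F)>60: print("FORCE");break
        if ft<-6: seen+=1
        low=low+1 if ft>-4 else 0
        if detect and low>=2: print("SLACK");break
    json.dump(dict(th=th,dr=dr,C=list(C),r=r,f0=list(f0),z=z),open("st.json","w"))
    for l in log: print(*l)
    print("t",manip.sense()["time_s"],"w",manip.sense()["gripper_width"])
E
python3 - <<'E'
from crank import *
s=dict(np.load("w1.npz")); print("hub",onplane("wrist",(290,169),.088,s).round(4),"knob",onplane("wrist",(277,222.5),.128,s).round(4))
C=np.array([.4765,.2851]); kb=np.array([.4899,.2412]); th=np.arctan2(*(kb-C)[::-1]); p=C+.045*np.array([np.cos(th),np.sin(th)]); print(p,th)
manip.goto([*p,.17],down(.5)); manip.grip(.06); manip.move_straight([*p,.095],rate=.1,stop_force=12)
s=manip.sense(); print(s["position"],s["force"]); f0=s["force"].copy()
manip.grip(0.0); s=manip.sense(); print(s["gripper_width"],s["force"],s["finger_force"])
run(C,.045,th,8,False,f0,.095)
E
```

```text
hub [0.4777 0.2882 0.088 ] knob [0.4908 0.243  0.128 ]
[0.48963738 0.24206038] -1.2745399030626439
[0.48995527 0.24220184 0.09565938] [-0.44029521  0.21899286  0.38936555]
0.021170775525364376 [1.00877943 0.30945369 0.54520441] 30.0343311089091
0.04 -3.4 -3.1 -1.6 -0.2 30.0
0.08 -4.2 -5.8 -2.1 -0.4 30.0
0.12 -4.4 -5.4 -3.6 -0.7 30.0
0.17 -4.4 -5.9 -3.8 -1.0 30.0
0.21 -5.5 -5.1 -3.0 -1.3 30.0
0.25 -5.4 -2.9 -0.6 -1.4 30.0
0.29 -5.0 -1.2 1.4 -1.5 30.0
0.33 -5.1 -0.3 3.4 -1.5 30.0
t 9.1417 w 0.021750271826026926
```

```bash
python3 - <<'E'
from crank import *
d=json.load(open("st.json")); run(np.array(d["C"]),d["r"],d["th"],14,False,np.array(d["f0"]),d["z"],dr=d["dr"])
s=manip.sense(); th=json.load(open("st.json"))["th"]; im=imaging.camera("wrist"); cv2.imwrite("pics/w2.png",im[60:460,120:520,::-1]); print(s["position"])
E
```

```text
0.04 -5.0 2.6 4.9 -1.4 30.0
0.08 -5.1 3.0 5.1 -1.2 30.0
0.12 -5.1 4.8 5.2 -1.0 30.0
0.17 -5.0 5.5 3.6 -0.7 30.0
0.21 -4.8 7.2 3.1 -0.3 30.0
0.25 -6.0 6.4 1.4 -0.0 30.0
0.29 -4.2 6.8 0.2 0.3 30.0
0.33 -4.2 7.0 -0.0 0.7 30.0
0.38 -4.0 6.6 -0.3 1.0 30.0
0.42 -2.8 4.5 -1.1 1.2 30.0
0.46 -3.0 3.7 -0.8 1.4 30.0
0.5 -3.3 0.8 0.4 1.5 30.0
0.54 -3.6 -1.2 -0.5 1.4 30.0
0.58 -3.2 -3.2 -1.0 1.2 30.0
t 12.9 w 0.021571143785698407
[0.51009049 0.25371457 0.09509092]
```

View pics/w2.png

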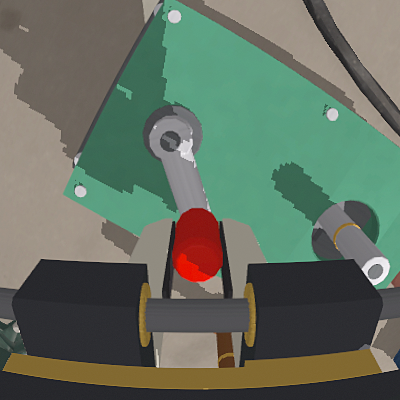

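The knob is held between the pads at about crop (197,245) and the crank follows. Readings taken at rest relax below the true drag, so I'll calibrate a reversal probe while it is surely still dragging. I'm also correcting the centre by about 1.5 mm.

```bash
cat > crank2.py <<'E'
from h import *
import json
S=json.load(open("st2.json")) if __import__("os").path.exists("st2.json") else None
def step(d,sf=None,rate=.1,k=5e-5,N=24):
    S["th"]-=d*2*np.pi/N; e=np.array([np.cos(S["th"]),np.sin(S["th"])]); t=np.array([e[1],-e[0]])
    hit=manip.move_straight([*(np.array(S["C"])+(.045+S["dr"])*e),S["z"]],rate=rate,stop_force=sf); s=manip.sense(); F=s["force"]-S["f0"]
    if d>0 : S["dr"]=float(np.clip(S["dr"]+k*(F[:2]@e),-.004,.004))
    S["turn"]+=d/N
    print(f'{S["turn"]:.2f} ft {F[:2]@t:.1f} fr {F[:2]@e:.1f} dr {S["dr"]*1e3:.1f}',"hit" if hit else "",end=" | ")
    json.dump(S,open("st2.json","w")); return hit,F
E
python3 - <<'E'
import json,numpy as np
d=json.load(open("st.json")); off=np.array([.0015,-.0003]); e=np.array([np.cos(d["th"]),np.sin(d["th"])])
json.dump(dict(th=d["th"],dr=d["dr"]-float(off@e),C=(np.array(d["C"])+off).tolist(),f0=d["f0"],z=d["z"],turn=22/24),open("st2.json","w"))
from crank2 import *
from crank2 import manip
step(1);step(-1,8);step(1);step(1,4);print();step(-1,5);step(1);step(1);print(manip.sense()["time_s"])
E
```

```text
0.96 ft -4.1 fr -3.8 dr -0.2  | 0.92 ft -0.3 fr -1.6 dr -0.2  | 0.96 ft -1.3 fr -2.4 dr -0.4  | 1.00 ft -2.9 fr -1.4 dr -0.4 hit | 
0.96 ft 0.8 fr -1.4 dr -0.4 hit | 1.00 ft -1.5 fr -3.2 dr -0.6  | 1.04 ft -3.9 fr -3.3 dr -0.8  | 14.7083
```

```bash
cat > go.py <<'E'
from crank2 import *
low=0; f0=np.array(S["f0"]); hist=[]
for i in range(int(__import__("sys").argv[1])):
    hit,F=step(1,4 if i%3==2 else None)
    t=np.array([np.sin(S["th"]),-np.cos(S["th"])]); ft=F[:2]@t; hist.append(ft)
    if i%3==2: print()
    low=low+1 if ft>-2 else 0
    if np.linalg.norm(F)>50: print("FORCE");break
    if low>=3 and not hit: print("SLACK?");break
print(manip.sense()["time_s"])
E
python3 go.py 18
```

```text
1.08 ft -4.0 fr -1.9 dr -0.9  | 1.12 ft -4.9 fr -0.6 dr -0.9  | 1.17 ft -5.4 fr 0.1 dr -0.9  | 
1.21 ft -5.2 fr 2.3 dr -0.8  | 1.25 ft -5.1 fr 4.3 dr -0.5  | 1.29 ft -4.9 fr 4.8 dr -0.3  | 
1.33 ft -5.7 fr 3.9 dr -0.1  | 1.38 ft -3.8 fr 3.5 dr 0.1  | 1.42 ft -3.3 fr 4.3 dr 0.3  | 
1.46 ft -2.9 fr 3.6 dr 0.5  | 1.50 ft -2.3 fr 2.8 dr 0.6  | 1.54 ft -1.5 fr 2.1 dr 0.7  | 
1.58 ft -2.1 fr 1.3 dr 0.8  | 1.63 ft -0.6 fr 0.1 dr 0.8  | 1.67 ft 0.5 fr -1.0 dr 0.7  | 
1.71 ft -0.4 fr -1.9 dr 0.6  | SLACK?
18.975
```

```bash
python3 - <<'E'
from crank2 import *
for d in (-1,-1,-1,-1,1,1,1,1): 
    step(d)
    if d>0 or 1: pass
print(manip.sense()["time_s"])
im=imaging.camera("wrist"); cv2.imwrite("pics/w3.png",im[60:460,120:520,::-1])
E
```

```text
1.67 ft 0.7 fr -1.3 dr 0.6  | 1.63 ft 1.0 fr 0.8 dr 0.6  | 1.58 ft 0.6 fr 1.1 dr 0.6  | 1.54 ft 0.8 fr 3.1 dr 0.6  | 1.58 ft 0.4 fr 2.2 dr 0.7  | 1.63 ft 0.3 fr 0.7 dr 0.8  | 1.67 ft 0.6 fr 0.3 dr 0.8  | 1.71 ft 0.2 fr -1.3 dr 0.7  | 21.1083
```

View pics/w3.png

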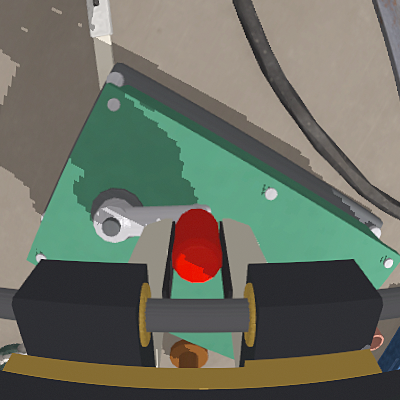

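Reversing two ways now changes the tangential force by only about 0.3 N, against about 4 N earlier, so the clamp is slack. It went slack between about 1.4 and 1.55 turns and I'm at 1.71, inside the free window. I'll release the knob and move over the mandrel to check centring.

```bash
python3 - <<'E'
from h import *
p=manip.sense()["position"].copy(); manip.grip(.05); p[2]=.20; manip.move_straight(p,rate=.2)
manip.goto([.597,.2825,.165],down(.5)); manip.sleep(.2)
s=manip.sense(); im=imaging.camera("wrist"); print(s["position"],s["force"],s["time_s"],s["gripper_width"])
np.savez("w4.npz",im=im,**{k:s[k] for k in("position","ee_rot")})
u=px(s,[.597,.2825,.112]); print("pred top",u,"pred at box level",px(s,[.597,.2825,.068]))
x,y=int(u[0])-75,min(int(u[1])-75,330); cv2.imwrite("pics/w4.png",cv2.resize(im[y:y+150,x:x+150],None,fx=4,fy=4,interpolation=2)[:,:,::-1]); print(x,y)
E
```

```text
[0.59644956 0.28294893 0.16536708] [-0.18542082  0.23539114  0.20325794] 23.1667 0.050019583658701613
pred top [318.35550639 257.57978551] pred at box level [318.22900488 237.05944611]
243 182
```

View pics/w4.png

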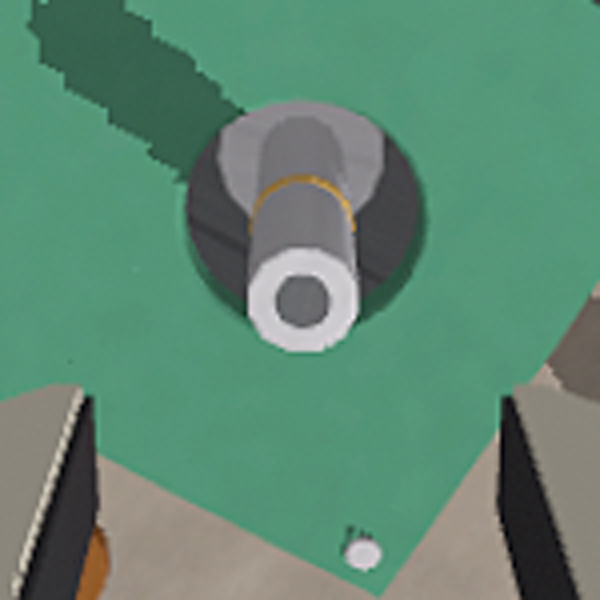

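The mandrel top ring is at crop (303,300), i.e. full (318.8,257), within 0.6 px of prediction, and the foot sits free in the hole. I'll descend and close in stages, watching the side force.

```bash
python3 - <<'E'
from h import *
s0=manip.sense(); M=R.from_quat(s0["ee_rot"]).as_matrix(); print("TCPpx",px(s0,s0["position"]+1e-6),M[:,1].round(3))
p=np.array([.597,.2825,.080])+M[:,1]*.0004; p[2]=.080
hit=manip.move_straight(p,rate=.08,stop_force=6); s=manip.sense(); f0=s["force"]; print(hit,s["position"])
for w in(.026,.023,.021,.0195):
    manip.grip(w); s=manip.sense(); print(w,s["gripper_width"],((s["force"]-f0)@M).round(2),s["finger_force"].round(2),s["time_s"])
    if abs((s["force"]-f0)@M[:,1])>1.5: break
im=imaging.camera("wrist"); cv2.imwrite("pics/w5.png",cv2.resize(im[220:420,218:418],None,fx=3,fy=3,interpolation=2)[:,:,::-1])
E
```

```text
TCPpx [318.04106688 293.60685019] [0.877 0.48  0.001]
False [0.59762559 0.2828046  0.08067696]Traceback (most recent call last):
  File "<stdin>", line 6, in <module>
AttributeError: 'float' object has no attribute 'round'
```

```bash
python3 - <<'E'
from h import *
s0=manip.sense(); M=R.from_quat(s0["ee_rot"]).as_matrix(); f0=s0["force"]; print(s0["gripper_width"],f0,s0["finger_force"])
for w in(.023,.021,.0195):
    manip.grip(w); s=manip.sense(); print(w,s["gripper_width"],((s["force"]-f0)@M).round(2),s["finger_force"],s["time_s"])
    if abs((s["force"]-f0)@M[:,1])>1.5: break
im=imaging.camera("wrist"); cv2.imwrite("pics/w5.png",cv2.resize(im[220:420,218:418],None,fx=3,fy=3,interpolation=2)[:,:,::-1])
E
```

```text
0.02603718872383601 [-0.62233493 -0.53996281  0.51657748] 0.0
0.023 0.022722889134598738 [0.55 0.78 0.28] 0.0 25.3583
0.021 0.020748286552150757 [0.2  0.81 0.34] 0.0 25.6333
0.0195 0.019266287521365104 [ 0.02  0.61 -0.58] 0.0 25.8917
```

View pics/w5.png

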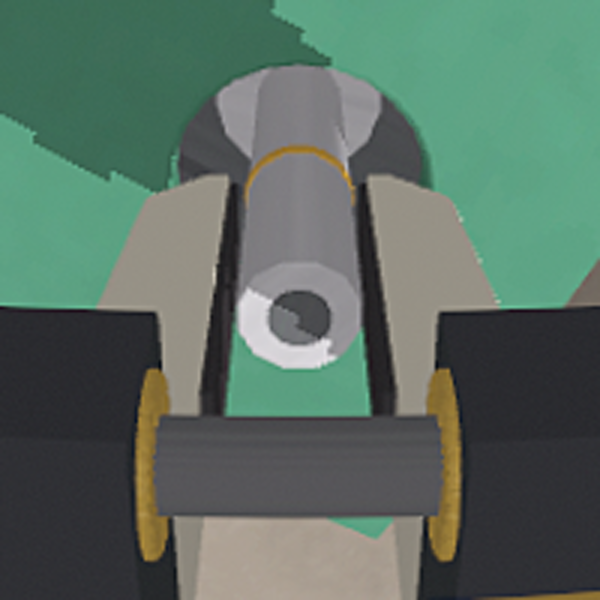

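The post is centred between the pads at crop (300,315) with no side force. I'll close and lift gently with a force guard.

```bash
python3 - <<'E'
from h import *
manip.grip(0.0); s=manip.sense(); print(s["gripper_width"],s["finger_force"],s["force"]); p=s["position"].copy(); z0=p[2]
for dz,sf in((.012,9),(.075,12)):
    q=p.copy(); q[2]=z0+dz; hit=manip.move_straight(q,rate=.04,stop_force=sf); s=manip.sense(); print(dz,hit,s["position"],s["force"],s["gripper_width"])
    if hit: break
else:
    q[2]=.36; manip.move_straight(q,rate=.2); s=manip.sense(); print("up",s["gripper_width"],s["force"],s["time_s"])
print("z0",z0)
E
```

```text
0.01725236006316155 29.99998927116394 [1.3850929  1.01889661 0.11491177]
0.012 False [0.59746673 0.28273808 0.09220051] [-0.56261664  1.07999891 -3.85880542] 0.017297528225301523
0.075 False [0.59732617 0.28270095 0.15470887] [ 1.04687683  0.42734463 -3.63565155] 0.01753019630683331
up 0.0172481845645587 [-0.16089706  0.37099989 -3.94245285] 29.5083
z0 0.07999815051855699
```

```bash
python3 - <<'E'
from h import *
manip.goto([.5443,-.2034,.36],down(-.357)); s=manip.sense(); print(s["gripper_width"],s["joint_pos"].round(2))
manip.move_straight([.5443,-.2034,.085],rate=.15); manip.sleep(.2)
hit=manip.move_straight([.5443,-.2034,.0685],rate=.02,stop_force=2.5); s=manip.sense(); print(hit,s["position"],s["force"],s["time_s"])
im=imaging.camera("wrist"); cv2.imwrite("pics/w6.png",im[:,:,::-1])
E
```

```text
0.017397993921572576 [-0.4  -0.09  1.42  0.    1.81 -0.04]
True [ 0.5441818  -0.20334138  0.07176208] [ 1.7619437  -0.65406014  3.73578801] 34.1083
```

View pics/w6.png

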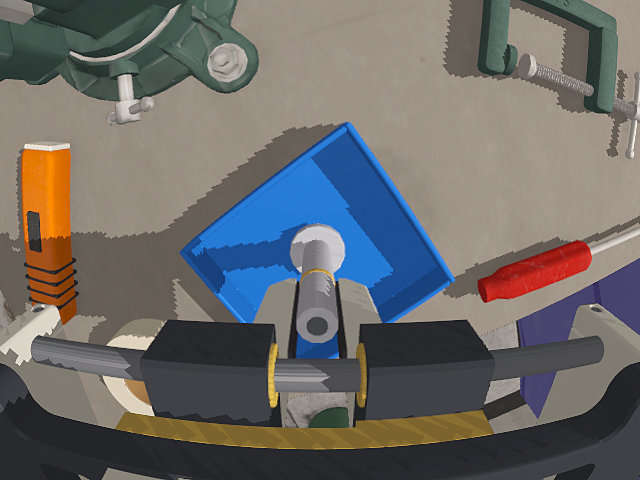

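The mandrel's foot, at (318,250), is on the tray floor near the centre at the expected height. Releasing it now.

```bash
python3 - <<'E'
from h import *
p=manip.sense()["position"].copy(); manip.grip(.05); manip.sleep(.2); p[2]=.30; manip.move_straight(p,rate=.15); manip.sleep(.3)
s=manip.sense(); im=imaging.camera("wrist"); print(s["position"],s["time_s"],px(s,[.5443,-.2034,.104]),px(s,[.5443,-.2034,.004]))
cv2.imwrite("pics/w7.png",im[:,:,::-1])
E
```

```text
[ 0.54413813 -0.20332831  0.29975884] 37.0583 [317.16360372 207.21490477] [317.31934486 190.07870556]
```

View pics/w7.png

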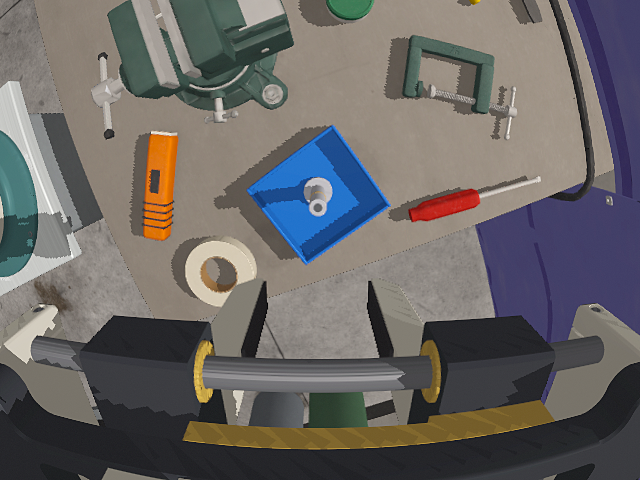

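The mandrel stands upright in the tray, with its top at (317,207) and foot at (318,190), exactly as predicted. The gripper is clear.

```bash
python3 -c "
from rig import manip
print(manip.hand_in(), manip.sense()['time_s'])"
```

```text
the job is handed in; nothing more can be done
the job is handed in; nothing more can be done
```

The crank was stopped in the slack zone at about 1.7 turns, and the steel mandrel was lifted out and left standing upright near the centre of the blue tray; the job was handed in at about 37 s, and no verdict was reported back.

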